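# Turn the square housing to the 3D scanner

## Robot

A 7-joint arm with a two-finger parallel gripper is mounted at the origin on the work surface. World frame = base frame: x ahead of the robot, y to its left, z up, the work surface at z = 0. Lengths are in m, angles in rad, forces in N, time in s.
With the tool pointing down it reaches from about 0.35 to 0.9 m from the base axis. Payload 8.1 kg.
Tool frame: the origin (TCP) lies at the very end of the fingers, on their centre line; the grasp point (between the pads) lies 19 mm behind it (arm.pinch_z is the distance from the TCP to the grasp point, in m); z points along the fingers, y is the line along which they close (so a half turn about z gives the same grasp; the last joint's range is limited). The gripper opens to 85 mm and grips with 20 to 120 N. Pads are 22 mm wide; open, the fingers measure 114 mm over their backs; the gripper's body (76 mm by 85 mm) begins 54 mm behind the grasp point. The pads swing forward as they close: fully open they stand 13 mm farther back than shut.
Start: joints at [-1.431, 0.434, 0.025, 1.573, -0.012, 1.134, -0.075], TCP at [0.15, 0.607, 0.231] pointing down, gripper open.
Joint ranges: [-2.62, 2.62], [-0.44, 2.09], [-1.27, 1.32], [0.08, 2.57], [-1.32, 4.46], [0.12, 2], [-2.74, 2.74]. Speed limits (rad/s): [2.22, 2.22, 3.01, 3.01, 3.14, 3.14, 3.14].

## Interface

Orientations are given as [roll, pitch, yaw] about the fixed x, y, z axes, in that order (R = Rz(yaw) Ry(pitch) Rx(roll)).
In Python, from workcell import arm, viewer, order gives the robot as it stands.
- The arm moves only by the tool move_arm, never from a script. Its argument "series" is a list that holds one entry, the list of rows, each a list of 6 numbers: the shift along the tool's x, y, z in cm, then the turn, a rotation vector about the tool's x, y, z in rad. A call has 1 to 12 rows; each row shifts and turns the commanded pose from where the row before left it, along the tool's axes as they then stand; what a row does not reach is not made up. A row lasts 1/8 s, in which the tool goes at most 62.5 mm and 10.7 degrees, less where a joint would pass 70% of its speed; a pose out of reach is approached as far as the arm can. A call with a gripper value outside its range is refused whole. "claw" is the opening in per cent of the stroke, from 0 (shut) to 100 (fully open), set as the call begins (left out, the last holds). The fingers move at their own pace and stop on an object; "force" is the grip in N (left out, the last holds). Time passes only in rows, so rows that do not move let the fingers close. It gives the time, the measured TCP pose, the force, the opening and the grip force at its end, in the units of the state.
- arm.sense(): the state, without advancing time (a new reading comes with each control period).
- viewer.camera(name): name is "side" or "top" or "wrist"; returns (picture, depth): 400x640x3 uint8, red, green, blue; 400x640 float32, m along the optical axis (not along the pixel's ray), 0 where there is no reading.
- viewer.get_calibration(name): a dict with "fx", "fy", "cx", "cy" (pixels), "cam_to_world" (4x4, takes a point from camera to world coordinates); the wrist camera has in their place "tool_from_camera" (4x4, takes a point from camera to tool coordinates, whose origin is the TCP and whose axes are the flange's). Camera axes: x right, y up, looking along -z (the intrinsics and any distortion apply to the point x, -y, -z); pixel columns grow to the right and rows downward; lengths in m; the calibration is good to about 2 mm. The wrist camera is an equidistant fisheye: a pixel r from the principal point sees the ray r / f radians off the axis. A picture is of the moment at which its call begins: read the wrist's pose just before it. get_calibration takes no time and is no camera call.
- order.finish_job(): hands the job in; it is judged then, once.
The state is a dict: "time_s": time; "joints": joint angles; "joint_velocities": joint speeds; "joint_torque": joint torques, N m; "position": TCP position; "eef_rot": TCP orientation; "wrist_force": force on the tool from outside, world axes, zero at the start; "ft_torque": the same for the moment, N m; "grip_width": finger opening in m; "grasp_force": force on a finger pad.
Only numpy, scipy, OpenCV 4.12 (cv2) and the standard library are available. Lean on these libraries where they do the work, as an engineer would, in place of code of your own. Each camera call takes 0.05 s, during which the arm holds its last target. There are 200 camera calls.

## Task

The large open square metal housing on the black scan plate has its socket side towards the robot. Turn it a quarter turn clockwise (seen from above) by pushing it round the fixed steel post, so that its socket side squarely faces the scanner, and leave it standing on the plate right beside the post, on the scanner's side of it. Leave the small square box and the power brick where they are.

Things in the scene. Friction and masses are not known exactly. Their poses are not given: they have to be found in the camera images.
- housing: Large square aluminium housing, 96 x 96 x 40 mm high, open on top, walls and floor 6 mm thick, about 0.45 kg, loose on the black plate. Origin: centre of its underside, z up. Its -x wall is the socket side, with a black socket block 50 mm wide reaching 20 mm in from the outside. At the start its +x wall looks at the post, 3 to 28 mm off, the post 10 to 32 mm from that wall's -y end.
- post: Fixed upright steel post, 20 mm in diameter, top 65 mm above the table, on the fixed black plate (15 mm thick; x -150 to 130, y -80 to 170 mm in the post's frame). Origin on its axis at table height; +y leads to the scanner (black, 175 mm high, its lensed front 350 mm from the post); +x leads away from the housing's start. The housing ends on the +y side, its side opposite the socket at the post.
- small_box: Bystander: small closed square aluminium box, 60 x 60 mm and 30 mm high, 0.2 kg, loose on the table beside the plate, on the side away from the scanner, no socket. Origin at the centre of its underside. Not to be moved.
- power_brick: Bystander: black power brick, 110 x 50 mm and 32 mm high, 0.28 kg, loose on the table beside the plate, on the side away from the scanner. Origin at the centre of its underside, x along its length. Not to be moved.
Not all that is in view belongs to the job. What is shaped like the housing but turquoise is not meant.

How it is judged:
By the outcome, as a careful person would: the job done as asked, in the order asked, and still so for the second after the job is handed in, with the robot touching nothing.
It also fails if it takes over 38 s, if anything falls off the work surface, if the arm or the gripper's body presses on something with over 40 N, if the wrist force passes 120 N, or if a joint passes its speed limit or range.

## Working session

There is one attempt and no reset: what is moved stays moved. The work goes in short steps, Python scripts to look and compute and a tool call to move; the robot and the scene stay as the last step left them, time stands still between calls to the robot, and variables do not carry over. Pictures are saved under pics/ and viewed, at most 10 in all, crops included, and the job is handed in when it is done.

Besides the shell and the picture viewer there is one more tool, called after "Emit:" as name(argument=value, ...), one argument or row to a line, values as JSON. move_arm: Moves the arm, as the interface text tells. Its arguments: {"type":"object","properties":{"series":{"type":"array"},"claw":{"type":"number"},"force":{"type":"number"}},"required":["series"]}

```bash
mkdir -p pics; ls; cat > h.py <<'E'
import numpy as np, cv2
from workcell import arm, viewer, order
from scipy.spatial.transform import Rotation as R
def shot(n,fn):
    p,d=viewer.camera(n); cv2.imwrite('pics/'+fn+'.png',p[:,:,::-1]); np.save('pics/'+fn+'.npy',d); return p,d
def cloud(n,d):
    c=viewer.get_calibration(n); v,u=np.mgrid[:400,:640]
    P=np.stack([(u-c['cx'])/c['fx']*d,-(v-c['cy'])/c['fy']*d,-d],-1)
    T=np.array(c['cam_to_world']); return P@T[:3,:3].T+T[:3,3]
E
python3 - <<'E'
from h import *
s=arm.sense();print(s['time_s'],s['position'],s['eef_rot'],s['grip_width'])
shot('top','t0');shot('side','s0')
for n in('top','side'):
    c=viewer.get_calibration(n);print(c)
E
```

```text
pics
0.0 [0.15019496 0.60619811 0.23053714] [-3.14010695e+00  1.35797576e-04  2.89873089e+00] 0.08543039628032498
{'fx': 363.3661710434405, 'fy': 363.3661710434405, 'cx': 320.2663577095148, 'cy': 199.58855976112707, 'cam_to_world': array([[-0.02444621,  0.99797663, -0.05869432,  0.55358059],
       [-0.99928214, -0.02269412,  0.03033446, -0.12561025],
       [ 0.02894106,  0.05939374,  0.99781501,  0.76128919],
       [ 0.        ,  0.        ,  0.        ,  1.        ]])}
{'fx': 448.3792293606787, 'fy': 448.3792293606787, 'cx': 310.38440642222474, 'cy': 206.11590358642624, 'cam_to_world': array([[ 0.95718081,  0.21031547, -0.19892789,  0.41277044],
       [-0.28910813,  0.65915528, -0.69421237, -0.78249013],
       [-0.01487923,  0.72199842,  0.69173469,  0.66881822],
       [ 0.        ,  0.        ,  0.        ,  1.        ]])}
```

View pics/t0.png

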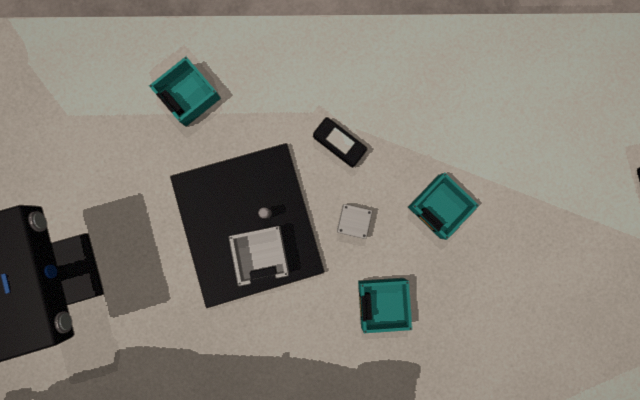

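View pics/s0.png

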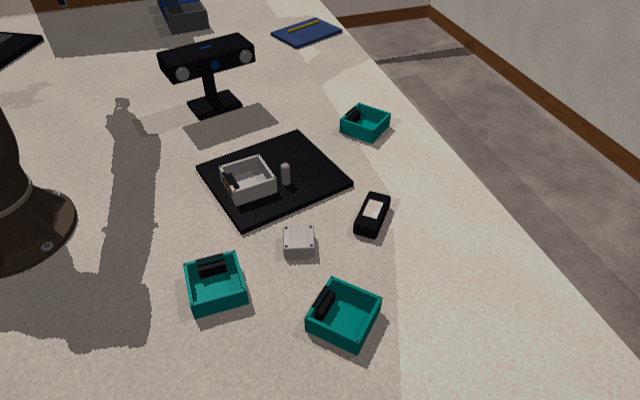

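The top view shows the housing at about (260,256) with its socket at the bottom (towards the robot). The post is at (264,213), the plate corners are near (171,175), (289,145), (325,271) and (206,306), and the scanner is on the left (+y). Next I'll measure these.

```bash
cat >> h.py <<'E'
def ray(n,uv,z):
    c=viewer.get_calibration(n);T=np.array(c['cam_to_world']);uv=np.atleast_2d(uv).astype(float)
    D=np.stack([(uv[:,0]-c['cx'])/c['fx'],-(uv[:,1]-c['cy'])/c['fy'],-np.ones(len(uv))],-1)@T[:3,:3].T
    return T[:3,3]+D*((z-T[2,3])/D[:,2])[:,None]
E
python3 - <<'E'
from h import *
p=cv2.imread('pics/t0.png');d=np.load('pics/t0.npy');P=cloud('top',d)
g=p.astype(int)
# plate: dark, corners
dark=((g.max(2)<45)&(np.abs(P[...,2]-.015)<.012)).astype(np.uint8);dark[:, :168]=0;dark[:,330:]=0
cs,_=cv2.findContours(dark,cv2.RETR_EXTERNAL,cv2.CHAIN_APPROX_NONE);c=max(cs,key=cv2.contourArea)
b=cv2.boxPoints(cv2.minAreaRect(c));W=ray('top',b,.015);print('plate',W.round(4),[np.linalg.norm(W[i]-W[i-1]).round(3) for i in range(4)])
e=W[0]-W[1];
for i in range(4):
    e=W[i]-W[i-1];print(np.degrees(np.arctan2(e[1],e[0])).round(2))
# housing rim by depth
z=P[...,2];m=(z>.045)&(z<.062);m[:, :222]=0;m[:,295:]=0;m[:222]=0;m[290:]=0
v,u=np.nonzero(m);q=P[m][:,:2].astype(np.float32);
r=cv2.minAreaRect(q);print('rim',r,np.median(P[m][:,2]),len(q));print(cv2.boxPoints(r).round(4))
pp=ray('top',np.c_[u,v],.055)[:,:2].astype(np.float32);r=cv2.minAreaRect(pp);print('rimray',r);B=cv2.boxPoints(r);print(B.round(4))
# post
m=(z>.058)&(z<.07);m[:200]=0;m[225:]=0;m[:,250:]&=1;m[:,:250]=0;m[:,280:]=0
v,u=np.nonzero(m);print('post',len(v),u.mean(),v.mean(),np.median(z[m]),ray('top',[[u.mean(),v.mean()]],.065),u.min(),u.max(),v.min(),v.max())
for n,(u0,u1,v0,v1) in dict(box=(335,380,200,242),brick=(305,372,112,170)).items():
    m=np.zeros_like(z,bool);m[v0:v1,u0:u1]=z[v0:v1,u0:u1]>.02;q=P[m][:,:2].astype(np.float32);print(n,cv2.minAreaRect(q))
big=cv2.resize(p[130:320,160:340],None,fx=3.3,fy=3.1,interpolation=cv2.INTER_CUBIC);cv2.imwrite('pics/c0.png',big)
E
```

```text
plate [[ 0.6518  0.1597  0.015 ]
 [ 0.717  -0.0818  0.015 ]
 [ 0.4467 -0.1525  0.015 ]
 [ 0.3866  0.0857  0.015 ]] [np.float64(0.275), np.float64(0.25), np.float64(0.279), np.float64(0.246)]
15.59
-74.9
-165.34
104.16
rim ((0.49038025736808777, -0.02533099427819252), (0.09634674340486526, 0.09638220071792603), 10.192537307739258) 0.054688599522809356 875
[[ 0.4344  0.0136]
 [ 0.4515 -0.0813]
 [ 0.5463 -0.0642]
 [ 0.5293  0.0306]]
rimray ((0.4905349016189575, -0.025780562311410904), (0.09619948267936707, 0.09682799130678177), 10.191704750061035)
[[ 0.4346  0.0134]
 [ 0.4518 -0.0819]
 [ 0.5464 -0.0649]
 [ 0.5293  0.0304]]Traceback (most recent call last):
  File "<stdin>", line 17, in <module>
numpy._core._exceptions._UFuncOutputCastingError: Cannot cast ufunc 'bitwise_and' output from dtype('int64') to dtype('bool') with casting rule 'same_kind'
```

```bash
python3 - <<'E'
from h import *
p=cv2.imread('pics/t0.png');d=np.load('pics/t0.npy');P=cloud('top',d);z=P[...,2]
m=(z>.05)&(z<.075);m[:200]=0;m[223:]=0;m[:,:250]=0;m[:,280:]=0
v,u=np.nonzero(m);print('post',len(v),u.mean(),v.mean(),np.median(z[m]),ray('top',[[u.mean(),v.mean()]],.065),u.min(),u.max(),v.min(),v.max())
print((z[205:223,256:274]*1000).astype(int))
for n,(u0,u1,v0,v1) in dict(box=(335,380,200,242),brick=(305,372,112,170)).items():
    m=np.zeros_like(z,bool);m[v0:v1,u0:u1]=z[v0:v1,u0:u1]>.02;q=P[m][:,:2].astype(np.float32);print(n,cv2.minAreaRect(q))
# scanner
m=(z>.14)&(z<.19);m[:,80:]=0;m[380:]=0;q=P[m][:,:2].astype(np.float32);r=cv2.minAreaRect(q);print('scanner',r,cv2.boxPoints(r).round(3))
# side
d=np.load('pics/s0.npy');P=cloud('side',d);z=P[...,2];m=np.zeros_like(z,bool);m[155:192,276:296]=(z[155:192,276:296]>.03);q=P[m];print('side post',len(q),q[:,:2].mean(0),q.min(0),q.max(0))
big=cv2.resize(p[130:320,160:340],None,fx=3.3,fy=3.1,interpolation=cv2.INTER_CUBIC);cv2.imwrite('pics/c0.png',big)
E
```

```text
post 90 264.0 212.5 0.06448544913496207 [[ 0.57231093 -0.03881156  0.065     ]] 259 269 208 217
[[ 15  14  14  15  16 761  16  15  15  15  15  16  16  15  15  16  14  16]
 [ 13  15  14  15  17  13  16  15  13  14  16  16  15  13  16  15  13  18]
 [ 16  14  15  16  16  15  14  14  13  14  14  15  16  14  15  14  15  15]
 [ 16  15  18  13  15  15  66  63  62  64  61  39  15  15  13  14  13  16]
 [ 14  17  18  14  63  65  65  65  64  63  62  62  54  35  12  13  14  16]
 [ 14  16  16  14  65  63  63  63  64  64  64  63  64  46  23  16  16  17]
 [ 15  16  15  64  65  65  67  66  66  64  64  64  66  56  35  14  16  17]
 [ 15  13  13  64  65  63  62  65  67  64  67  64  65  58  40  19  11 761]
 [761  15  14  64  64  66  64  66  63  64  66  64  64  56  39  22  14  16]
 [ 14  12  16  61  62  63  66  65  65  65  65  64  63  54  39  21  15  15]
 [ 14 761  16  12  62  65  66  64  63  65  64  65  61  45  30  16  13  15]
 [ 15  16  15  14  61  60  64  65  63  66  61  61  53  35  19  15  15  14]
 [ 15  12  14  17  14  16  61  62  61  62  55  41  26  16  15  15  16  15]
 [ 16  14  15  14  13  16  14
[... 160 characters left out ...]
14  15  16  15  14  13  15  15  14]
 [ 14  15  15  13  15  15  13  17  17  15  16  13  16  16  14  16  15  12]
 [ 16  13  15  13  13  14  16  14  14  14  14  14  12  15  16  12  16  17]]
box ((0.5596619248390198, -0.18847815692424774), (0.11812768876552582, 0.0598105750977993), 74.77367401123047)
brick ((0.6614948511123657, -0.1459323763847351), (0.10979621112346649, 0.192308709025383), 50.45523452758789)
scanner ((0.4714900255203247, 0.3157603144645691), (0.24146199226379395, 0.08914434909820557), 1.6489932537078857) [[0.35  0.357]
 [0.352 0.268]
 [0.593 0.275]
 [0.591 0.364]]
side post 153 [ 0.56812552 -0.04343579] [ 0.54269022 -0.06471597  0.03015373] [ 0.58010447 -0.02914808  0.06737751]
```

View pics/c0.png

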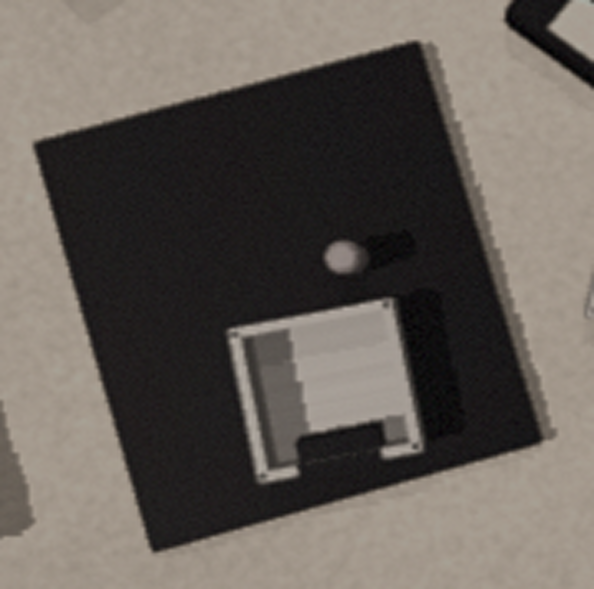

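The crop shows the housing with its socket side down (towards the robot), the post at crop (345,257), and an empty interior. The measurements agree with the sizes given:
- **Post:** about (0.572, -0.038), and the plate corners give the same place.
- **Housing:** about (0.490, -0.026), yaw 10.2°.
- **Plate:** yaw about 15°.

My plan is to lower the half-open fingers inside the housing and press the post-side wall against the post. Then I'll swing about the post.

Emit:
move_arm(
  series=[
    [[0,0,-4,0,0,0],[0,0,-3,0,0,0],[-3.5,-3.8,0,0,0,0],[-3.5,-3.8,0,0,0,0],[-3.5,-3.8,0,0,0,0],[-3.5,-3.8,0,0,0,0],[-3.5,-3.8,0,0,0,0],[-3.5,-3.8,0,0,0,0],[-3.5,-3.8,0,0,0,0],[-3.5,-3.8,0,0,0,0],[-3.5,-3.8,0,0,0,0],[-3.5,-3.8,0,0,0,0]],
  ],
  claw=52,
)

```text
time_s: 1.6
position: [0.399, 0.152, 0.3013]
eef_rot: [3.141, -0.0, 2.899]
wrist_force: [0.2, 0.7, 0.0]
grip_width: 0.0448
grasp_force: 0.0
```

Emit:
move_arm(
  series=[
    [[-3.5,-3.8,0,0,0,0],[-3.5,-3.7,0,0,0,0],[-3.5,-3.7,0,0,0,0],[-3.5,-3.5,0,0,0,0],[0,0,0,0,0,-0.14],[0,0,0,0,0,-0.14],[0,0,0,0,0,-0.14],[0,0,0,0,0,0]],
  ],
)

```text
time_s: 2.6
position: [0.4989, -0.0228, 0.301]
eef_rot: [3.141, -0.001, -2.965]
wrist_force: [1.2, -0.5, 0.1]
grip_width: 0.0443
grasp_force: 0.0
```

Emit:
move_arm(
  series=[
    [[-0.3,0,4,0,0,0],[0,0,4,0,0,0],[0,0,4,0,0,0],[0,0,4,0,0,0],[0,0,2,0,0,0],[0,0,0,0,0,0]],
  ],
)

```text
time_s: 3.35
position: [0.501, -0.0222, 0.1201]
eef_rot: [-3.142, -0.003, -2.967]
wrist_force: [0.4, 0.0, -0.1]
grip_width: 0.0443
grasp_force: 0.0
```

```bash
python3 - <<'E'
from h import *
shot('wrist','w1'); c=viewer.get_calibration('wrist');print(c)
E
```

```text
{'fx': 309.70691628693146, 'fy': 309.70691628693146, 'cx': 322.9556349537142, 'cy': 200.90927944656644, 'tool_from_camera': array([[-5.29673592e-04,  9.56524897e-01,  2.91650204e-01,
         7.30698526e-02],
       [ 9.99998180e-01, -2.79536651e-05,  1.90780255e-03,
        -6.69182319e-04],
       [ 1.83301333e-03,  2.91650684e-01, -9.56523141e-01,
        -1.42901057e-01],
       [ 0.00000000e+00,  0.00000000e+00,  0.00000000e+00,
         1.00000000e+00]])}
```

View pics/w1.png

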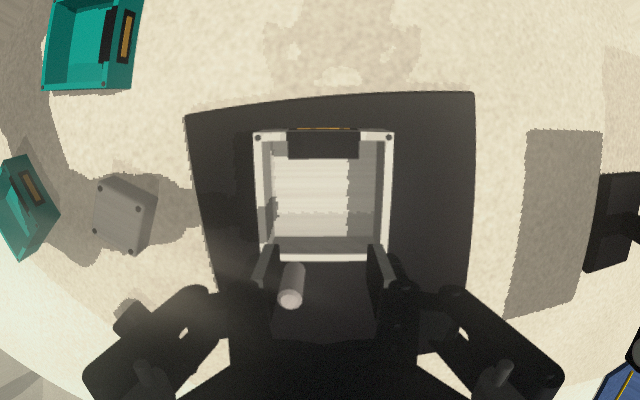

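The wrist view shows the fingers (about columns 262 and 380) centred on the housing (columns 253–393). The post top is at (291,299) and the rim corners are at (255,133), (393,132), (394,260) and (260,258). I'll check these by ray casting.

```bash
cat >> h.py <<'E'
def wray(uv,z,s):
    c=viewer.get_calibration('wrist');uv=np.atleast_2d(uv).astype(float)
    a=(uv[:,0]-c['cx'])/c['fx'];b=(uv[:,1]-c['cy'])/c['fy'];r=np.hypot(a,b)
    k=np.sin(r)/np.maximum(r,1e-9);D=np.stack([a*k,-b*k,-np.cos(r)],-1)
    T=np.array(c['tool_from_camera']);Rw=R.from_euler('xyz',s['eef_rot']).as_matrix()
    o=Rw@T[:3,3]+s['position'];D=D@T[:3,:3].T@Rw.T
    return o+D*((z-o[2])/D[:,2])[:,None]
E
python3 - <<'E'
from h import *
s=arm.sense();W=wray([[255,133],[393,132],[394,260],[260,258]],.055,s);print(W.round(4),W.mean(0).round(4))
print(wray([[291,299]],.065,s))
T=np.array(viewer.get_calibration('wrist')['tool_from_camera'])
E
```

```text
[[ 0.4531 -0.0791  0.055 ]
 [ 0.4361  0.0136  0.055 ]
 [ 0.5303  0.0374  0.055 ]
 [ 0.5464 -0.0647  0.055 ]] [ 0.4915 -0.0232  0.055 ]
[[ 0.57244127 -0.03612877  0.065     ]]
```

Emit:
move_arm(
  series=[
    [[0,0,3,0,0,0],[0,0,2.5,0,0,0],[0,0,2,0,0,0],[0,0,1.2,0,0,0],[0,0,0.5,0,0,0],[0,0,0,0,0,0],[0,0,0,0,0,0]],
  ],
)

```text
time_s: 4.28
position: [0.5026, -0.0222, 0.0299]
eef_rot: [-3.142, 0.001, -2.965]
wrist_force: [0.6, 0.5, 0.1]
grip_width: 0.0446
grasp_force: 0.0
```

Emit:
move_arm(
  series=[
    [[-0.5,0.1,0,0,0,0],[-0.5,0.1,0,0,0,0],[-0.5,0.1,0,0,0,0],[-0.5,0.1,0,0,0,0],[-0.5,0,0,0,0,0],[-0.4,0,0,0,0,0],[-0.4,0,0,0,0,0],[-0.3,0,0,0,0,0],[0,0,0,0,0,0]],
  ],
)

```text
time_s: 5.4
position: [0.5375, -0.0118, 0.0294]
eef_rot: [-3.141, 0.001, -2.964]
wrist_force: [0.3, 0.6, 0.8]
grip_width: 0.0445
grasp_force: 0.0
```

```bash
cat > m.py <<'E'
from h import *
import sys
s=arm.sense();p,d=shot('top',sys.argv[1]);P=cloud('top',d);z=P[...,2]
post=np.array([.5722,-.0370]);tc=s['position'][:2];psi=s['eef_rot'][2]
tx=np.array([np.cos(psi),np.sin(psi)]);ty=np.array([np.sin(psi),-np.cos(psi)])
r=post-tc;print('t',s['time_s'],'tcp',s['position'].round(4),'yaw',np.degrees(psi).round(2),'F',np.round(s['wrist_force'],1),'post in tool mm',(r@tx*1e3).round(1),(r@ty*1e3).round(1))
E
python3 m.py t1; python3 -c "
from h import *;shot('wrist','w2')"
```

```text
t 5.4 tcp [ 0.5375 -0.0118  0.0294] yaw -169.84 F [0.3 0.6 0.8] post in tool mm -29.7 -30.9
```

View pics/w2.png

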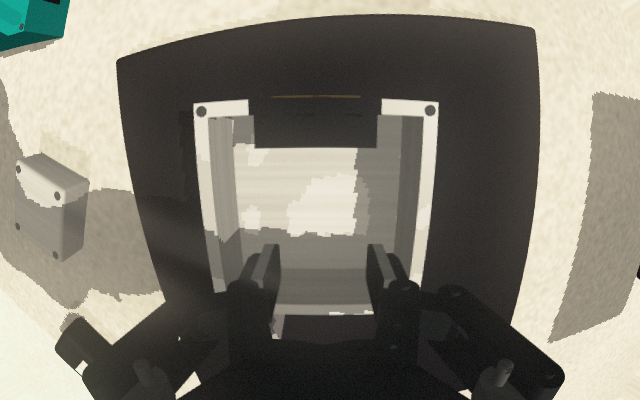

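The fingers are inside the housing near the post-side wall, and the housing has moved to about 3 mm short of the post. Next I'll close that gap and turn about the post.

Emit:
move_arm(
  series=[
    [[-0.3,0,0,0,0,0],[-0.1,0,0,0,0,0],[-0.19,0.16,0,0,0,0.06],[-0.19,0.16,0,0,0,0.06],[-0.19,0.16,0,0,0,0.06],[-0.19,0.16,0,0,0,0.06],[-0.19,0.16,0,0,0,0.06],[-0.19,0.16,0,0,0,0.06],[0,0,0,0,0,0]],
  ],
)

```text
time_s: 6.62
position: [0.5506, -0.0018, 0.0289]
eef_rot: [-3.141, -0.002, 2.957]
wrist_force: [-4.0, -1.3, 0.5]
grip_width: 0.0443
grasp_force: 2.7
```

```bash
python3 m.py t2; python3 -c "
from h import *;shot('wrist','w3')"
```

```text
t 6.625 tcp [ 0.5506 -0.0018  0.0289] yaw 169.43 F [-4.  -1.3  0.5] post in tool mm -27.7 -30.7
```

View pics/w3.png

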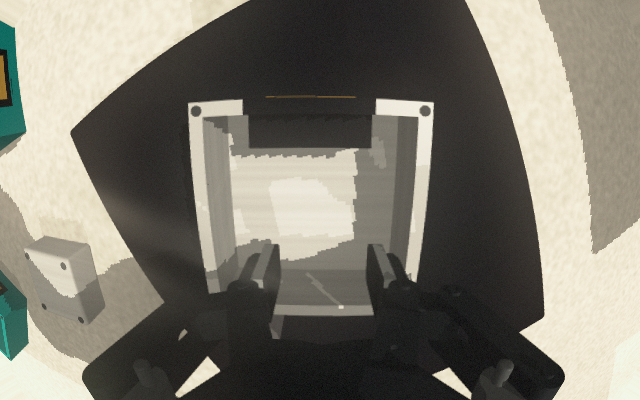

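The housing is following square with the tool, with light contact (4 N). I'll carry on turning.

Emit:
move_arm(
  series=[
    [[-0.19,0.16,0,0,0,0.06],[-0.19,0.16,0,0,0,0.06],[-0.19,0.16,0,0,0,0.06],[-0.19,0.16,0,0,0,0.06],[-0.19,0.16,0,0,0,0.06],[-0.19,0.16,0,0,0,0.06],[-0.19,0.16,0,0,0,0.06],[-0.19,0.16,0,0,0,0.06],[-0.19,0.16,0,0,0,0.06],[-0.19,0.16,0,0,0,0.06],[0,0,0,0,0,0]],
  ],
)

```text
time_s: 8.1
position: [0.5751, 0.0052, 0.029]
eef_rot: [-3.141, -0.001, 2.359]
wrist_force: [-2.5, 0.9, -1.3]
grip_width: 0.0443
grasp_force: 2.1
```

```bash
python3 m.py t3
```

```text
t 8.1 tcp [0.5751 0.0052 0.029 ] yaw 135.19 F [-2.5  0.9 -1.3] post in tool mm -27.7 -31.9
```

Emit:
move_arm(
  series=[
    [[-0.19,0.16,0,0,0,0.059],[-0.19,0.16,0,0,0,0.059],[-0.19,0.16,0,0,0,0.059],[-0.19,0.16,0,0,0,0.059],[-0.19,0.16,0,0,0,0.059],[-0.19,0.16,0,0,0,0.059],[-0.19,0.16,0,0,0,0.059],[-0.19,0.16,0,0,0,0.059],[-0.19,0.16,0,0,0,0.059],[-0.15,0,0,0,0,0],[0,0,0,0,0,0]],
  ],
)

```text
time_s: 9.52
position: [0.5969, -0.0021, 0.0291]
eef_rot: [3.142, -0.002, 1.831]
wrist_force: [-2.8, 4.8, -0.2]
grip_width: 0.0446
grasp_force: 2.8
```

```bash
python3 m.py t4; python3 -c "
from h import *;shot('wrist','w4')"
```

```text
t 9.525 tcp [ 0.5969 -0.0021  0.0291] yaw 104.92 F [-2.8  4.8 -0.2] post in tool mm -27.4 -32.8
```

View pics/w4.png

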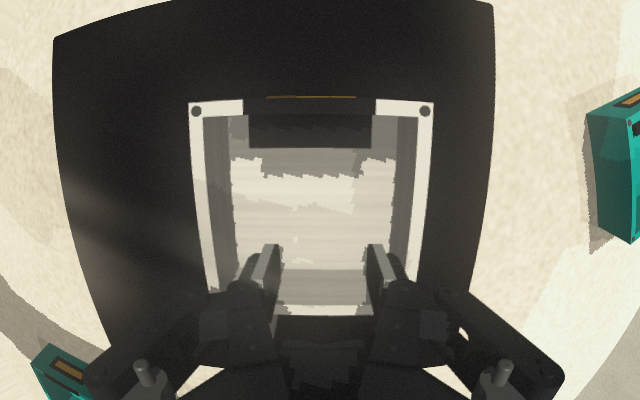

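The housing stands square on the plate with its socket towards the scanner and its back wall at the post. I'll back off the walls, lift out and check.

Emit:
move_arm(
  series=[
    [[0.3,-0.1,0,0,0,0],[0.4,-0.2,0,0,0,0],[0.3,-0.1,0,0,0,0],[0,0,-1,0,0,0],[0,0,-2,0,0,0],[0,0,-4,0,0,0],[0,0,-4,0,0,0],[0,0,-4,0,0,0],[0,0,-4,0,0,0],[0,0,-4,0,0,0],[0,0,0,0,0,0]],
  ],
)

```text
time_s: 11.0
position: [0.5921, 0.0036, 0.2637]
eef_rot: [3.135, 0.001, 1.827]
wrist_force: [0.7, 0.7, -0.8]
grip_width: 0.0444
grasp_force: 0.0
```

Emit:
move_arm(
  series=[
    [[5,0,0,0,0,0],[5,0,0,0,0,0],[5,0,0,0,0,0],[5,0,0,0,0,0],[0,0,0,0,0,0],[0,0,0,0,0,0]],
  ],
)

```text
time_s: 11.75
position: [0.5396, 0.1975, 0.2594]
eef_rot: [-3.141, 0.001, 1.827]
wrist_force: [0.7, -1.0, -0.2]
grip_width: 0.0443
grasp_force: 0.0
```

```bash
python3 m.py t5; python3 - <<'E'
from h import *
shot('side','s5');shot('wrist','w5')
p=cv2.imread('pics/t5.png');d=np.load('pics/t5.npy');P=cloud('top',d);z=P[...,2]
dd=np.linalg.norm(P[...,:2]-[.602,.012],axis=-1)
m=(z>.045)&(z<.0605)&(dd<.085)&(np.linalg.norm(P[...,:2]-[.572,-.0375],axis=-1)>.014)
q=P[m][:,:2].astype(np.float32);print(len(q),cv2.minAreaRect(q),cv2.boxPoints(cv2.minAreaRect(q)).round(4))
a=p[130:320,120:400];cv2.imwrite('pics/c5.png',cv2.resize(a,None,fx=2.8,fy=2.8,interpolation=cv2.INTER_CUBIC))
E
```

```text
t 11.75 tcp [0.5396 0.1975 0.2594] yaw 104.7 F [ 0.7 -1.  -0.2] post in tool mm -235.1 -28.0
869 ((0.5847945809364319, 0.02526485174894333), (0.09622278809547424, 0.09676302969455719), 14.403497695922852) [[ 0.5262  0.0602]
 [ 0.5502 -0.0336]
 [ 0.6434 -0.0096]
 [ 0.6194  0.0841]]
```

View pics/c5.png

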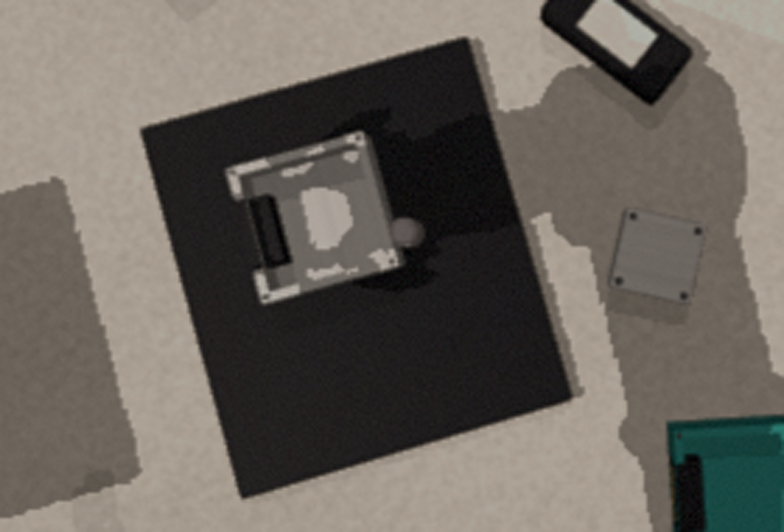

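The housing stands at 14.4° against the plate's roughly 15°. It touches the post, its socket faces the scanner, and the box and brick look unmoved.

```bash
python3 -c "
from h import *;print(order.finish_job())"
```

```text
the job is handed in; nothing more can be done
None
```

The housing was pushed a quarter turn clockwise round the post and left against it on the scanner's side, its socket facing the scanner to within about half a degree; in the last picture the box and brick looked unmoved, and I handed the job in about 12 s into the 38 s limit.

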